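# Release the transport lock of the red star punch

## Robot

A 6-joint arm with a two-finger parallel gripper is mounted at the origin on the work surface. World frame = base frame: x ahead of the robot, y to its left, z up, the work surface at z = 0. Lengths are in m, angles in rad, forces in N, time in s.
With the tool pointing down it reaches from about 0.35 to 0.875 m from the base axis. Payload 15.5 kg.
Tool frame: the origin (TCP) lies midway between the tips of the shut fingers; the grasp point (between the pads) lies 19 mm behind it; z points along the fingers, y is the line along which they close (so a half turn about z gives the same grasp; the last joint's range is limited). The gripper opens to 85 mm and grips with 20 to 120 N. Pads are 22 mm wide; open, the fingers measure 114 mm over their backs; the gripper's body (76 mm by 85 mm) begins 54 mm behind the grasp point. The pads swing forward as they close: fully open they stand 13 mm farther back than shut.
Start: joints at [-1.212, 0.494, 1.345, -0, 1.302, -0.096], TCP at [0.275, -0.561, 0.195] pointing down, gripper open.
Joint ranges: [-2.91, 2.91], [-0.82, 2.16], [0.22, 2.67], [-1.22, 4.37], [0.12, 2.79], [-3.08, 3.08]. Speed limits (rad/s): [1.89, 1.89, 2.57, 3.01, 3.01, 3.01].

## Interface

Orientations are given as a unit quaternion [x, y, z, w].
In Python, from cell import monitor, cams, r gives the robot as it stands.
- The arm moves only by the tool step_arm, never from a script. Its argument "rows" is a list of rows, each an object of numbers: "tx", "ty", "tz": the shift along the world's x, y, z in mm; "twist": the turn about the world's z in degrees; "gripper": the finger opening in mm, from 0 to 85.4. A call has 1 to 12 rows; each row is the pose to reach, as a shift and turn from the pose commanded when the call began; what a row does not reach only later rows make up. A row lasts 1/12 s, in which the tool goes at most 41.7 mm and 7.16 degrees, less where a joint would pass 70% of its speed; a pose out of reach is approached as far as the arm can. A call with a gripper value outside its range is refused whole. The fingers move at their own pace and stop on an object; "force" is the grip in N (left out, the last holds). Time passes only in rows, so rows that repeat a pose let the fingers close. It gives the time, the measured TCP pose, the force, the opening and the grip force at its end, in the units of the state.
- monitor.read_state(): the state, without advancing time (a new reading comes with each control period).
- cams.read_camera(name): name is "scene" or "side" or "wrist"; returns (picture, depth): 480x640x3 uint8, blue, green, red; 480x640 float32, m along the optical axis (not along the pixel's ray), 0 where there is no reading.
- cams.camera_info(name): a dict with "camera_matrix" (3x3 intrinsics, pixels), "pose" (4x4, takes a point from camera to world coordinates). Camera axes: x right, y down, z forward; pixel columns grow to the right and rows downward; lengths in m; the calibration is good to about 2 mm. The wrist camera is an equidistant fisheye: a pixel r from the principal point sees the ray r / f radians off the axis. A picture is of the moment at which its call begins: read the wrist's pose just before it. camera_info takes no time and is no camera call; for the wrist camera it gives the pose at the moment of the call.
- r.sign_off(): hands the job in; it is judged then, once.
The state is a dict: "time": time; "joint_positions": joint angles; "dq": joint speeds; "joint_efforts": joint torques, N m; "ee_pos": TCP position; "ee_rot": TCP orientation; "contact_force": force on the tool from outside, world axes, zero at the start; "moment": the same for the moment, N m; "gripper_width": finger opening in m; "gripper_force": force on a finger pad.
Only numpy, scipy, OpenCV 4.12 (cv2) and the standard library are available. Lean on these libraries where they do the work, as an engineer would, in place of code of your own. Each camera call takes 0.05 s, during which the arm holds its last target. There are 200 camera calls.

## Task

We want to punch paper stars with the red punch: release its transport lock by sliding the white knob on its deck all the way to the end stop beside the green mark, then let go. Leave the lock of the blue punch as it is, and leave the red candle standing where it is.

Things in the scene. Friction and masses are not known exactly. Their poses are not given: they have to be found in the camera images.
- red_knob (a point): centre of the white lock knob on the red star punch: an upright block 26 mm (x) by 22 mm (y) by 45 mm tall, reaching 22 mm above and 23 mm below this point, down to the black track it slides on (36 by 114 mm, its top 55 mm above the table). Its y axis is the direction of release, towards the green mark on the deck past the track's end; z is up. The punch is fixed to the table.
- red_lock (a joint): how far the red punch's knob has slid towards the green mark, in m: 0 is fully locked, 0.070 is the end stop at the green mark (released). It starts somewhere between 0 and 0.020; it slides with a steady friction of about 2.5 N, has no spring and stays where it is left.
- blue_knob (a point): centre of the white lock knob of the blue star punch; same size and axes as the red one's. Each punch is 180 by 200 mm with a flat deck 45 mm high; the track lies in the half nearer the robot, and a round steel press pad, 60 mm across and 85 mm high, stands 90 mm from the knob's line on its x+ side. To be left as it is.
- candle_center (a point): centre, half-way up, of a loose red pillar candle, 50 mm across and 75 mm tall, standing on the table between the two punches. To be left standing where it is.

How it is judged:
At the end, for the whole second after the job is handed in: The red punch's lock knob rests within 10 mm of its end stop at the green mark, let go of; the blue punch's knob is within 10 mm of where it was, and the candle stands upright (within 0.2 rad) within 30 mm of where it was (value of joint red_lock above 0.06 m and velocity of joint red_lock between -0.01 and 0.01 m/s and distance of blue_knob from where it was at the start of the episode below 0.01 m and distance of candle_center from where it was at the start of the episode below 0.03 m and angle between candle_center's own z axis and vertical below 0.2 rad); the robot touches nothing.
It fails at once if the blue punch's lock knob is moved by more than 10 mm (distance of blue_knob from where it was at the start of the episode above 0.01 m).
It fails at once if the candle is knocked over or pushed more than 30 mm away (distance of candle_center from where it was at the start of the episode above 0.03 m or angle between candle_center's own z axis and vertical above 0.4 rad).
It also fails if it takes over 32 s, if anything falls off the work surface, if the arm or the gripper's body presses on something with over 40 N, if the wrist force passes 120 N, or if a joint passes its speed limit or range.

## Working session

There is one attempt and no reset: what is moved stays moved. The work goes in short steps, Python scripts to look and compute and a tool call to move; the robot and the scene stay as the last step left them, time stands still between calls to the robot, and variables do not carry over. Pictures are saved under pics/ and viewed, at most 10 in all, crops included, and the job is handed in when it is done.

Besides the shell and the picture viewer there is one more tool, called as name([rows], argument=value, ...), one row to a line, values as JSON. step_arm: Moves the arm, as the interface text tells. Its arguments: {"type":"object","properties":{"rows":{"type":"array"},"force":{"type":"number"}},"required":["rows"]}

```bash
mkdir -p pics; ls
python3 - <<'E'
from cell import monitor, cams, r
import cv2,numpy as np
s=monitor.read_state();print(s['time'],s['ee_pos'],s['ee_rot'],s['gripper_width'])
for n in ['scene','side']:
    p,d=cams.read_camera(n);i=cams.camera_info(n)
    np.savez('pics/'+n,p=p,d=d,K=i['camera_matrix'],T=i['pose']);cv2.imwrite(f'pics/{n}.png',p);print(n,(d>0).mean(),np.round(i['pose'],3).tolist())
E
```

```text
pics
0.0 [ 0.27441089 -0.56107181  0.19398624] [ 9.74253876e-01  2.25452820e-01 -7.30818623e-05 -6.36390408e-04] 0.08566351910682489
scene 0.995908203125 [[0.451, 0.753, -0.48, 1.038], [0.893, -0.38, 0.242, -0.28], [0.0, -0.537, -0.843, 0.94], [0.0, 0.0, 0.0, 1.0]]
side 0.9960091145833333 [[0.752, -0.34, 0.565, 0.169], [-0.659, -0.36, 0.66, -0.496], [-0.02, -0.869, -0.495, 0.463], [0.0, 0.0, 0.0, 1.0]]
```

View pics/scene.png

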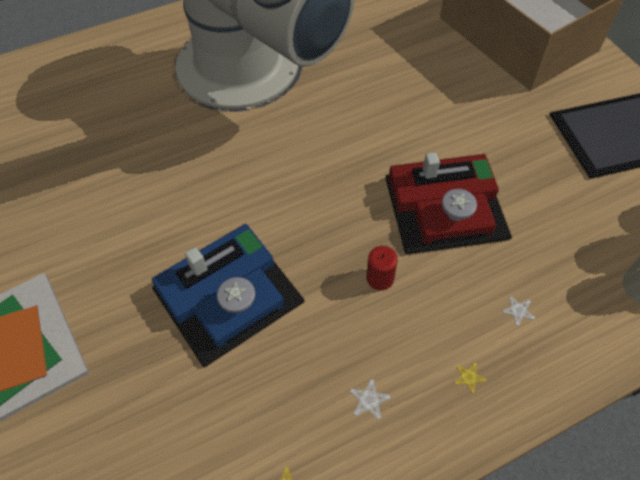

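View pics/side.png

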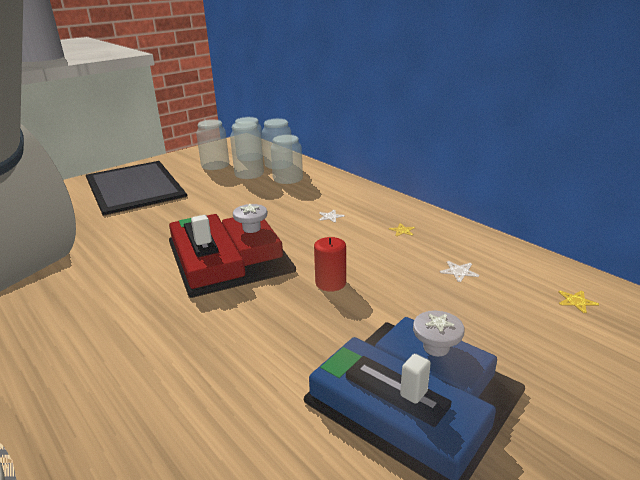

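The scene view shows the red punch's knob at (431,165) and its green mark at (484,169). The candle is at (381,268) and the blue knob at (196,262). In the side view the red knob is at (201,230). Next I'll measure them using depth.

```bash
cat > h.py <<'E'
import cv2,numpy as np
def cloud(n):
    f=np.load(f'pics/{n}.npz');p,d,K,T=f['p'],f['d'],f['K'],f['T']
    v,u=np.mgrid[:480,:640]
    c=np.stack([(u-K[0,2])/K[0,0]*d,(v-K[1,2])/K[1,1]*d,d],-1)
    return p,cv2.cvtColor(p,cv2.COLOR_BGR2HSV),c@T[:3,:3].T+T[:3,3]
def sel(W,m,box):
    x0,y0,x1,y1=box;return W[y0:y1,x0:x1][m[y0:y1,x0:x1]]
E
python3 - <<'E'
from h import *
def rect(P):
    c,s,a=cv2.minAreaRect((P[:,:2]*1000).astype(np.float32));return np.round(c,1),np.round(s,1),round(a,1)
for n,bx in dict(scene=dict(rk=(418,145,445,182),gr=(470,155,497,185),rc=(360,240,402,295),bk=(182,242,212,278),rt=(410,155,475,190),red=(385,145,500,245)),
                 side=dict(rk=(188,208,214,250),gr=(170,210,200,230),rc=(310,232,350,295),bk=(395,350,435,405),rt=(180,215,225,262),red=(165,205,285,290))).items():
    p,h,W=cloud(n)
    H,S,V=h[...,0].astype(int),h[...,1],h[...,2]
    white=(S<60)&(V>110);green=(H>45)&(H<85)&(S>100);red=((H<8)|(H>172))&(S>120);blk=(V<60)&(S<120)
    for k,m in dict(rk=white,gr=green,rc=red,bk=white,rt=blk,red=red).items():
        P=sel(W,m,bx[k])
        z=P[:,2]
        if k in('rk','bk'):
            t=P[(z>np.percentile(z,98)-.004)&(z>.085)&(z<.115)]
            print(n,k,len(P),'z',np.percentile(z,[2,50,98]).round(3),'top',len(t),rect(t), 'all',rect(P[z>.065]))
        else:
            if k=='rt':P=P[(z>.05)&(z<.06)]
            if k=='gr':P=P[(z>.04)&(z<.055)]
            if k=='red':P=P[(z>.038)&(z<.05)]
            print(n,k,len(P),'z',np.percentile(P[:,2],[2,50,98]).round(3),rect(P))
E
```

```text
scene rk 152 z [-0.001  0.099  0.102] top 95 (array([495.8, 189.6]), array([19.6, 25.4]), 73.9) all (array([764.8, -35.2]), array([ 25.3, 733. ]), 50.1)
scene gr 239 z [0.042 0.045 0.049] (array([525.5, 289.3]), array([27.8, 43.4]), 73.5)
scene rc 1084 z [0.008 0.071 0.077] (array([ 812.9, -132.1]), array([ 47.6, 536.5]), 51.6)
scene bk 295 z [0.047 0.098 0.103] top 115 (array([ 494.1, -259.2]), array([24.7, 19.7]), 8.6) all (array([ 759. , -263.6]), array([ 24. , 558.2]), 89.1)
scene rt 567 z [0.05  0.054 0.057] (array([504.9, 216.2]), array([114.2,  37.4]), 70.9)
scene red 3957 z [0.039 0.044 0.048] (array([545.2, 202.3]), array([188.3, 163.8]), 73.0)
side rk 489 z [0.056 0.083 0.101] top 106 (array([490. , 188.1]), array([21.8, 24.1]), 73.4) all (array([ 338.1, -152.1]), array([766.3,  26.5]), 65.9)
side gr 55 z [0.045 0.046 0.048] (array([509.9, 291.2]), array([33. , 19.8]), 63.9)
side rc 1564 z [0.003 0.049 0.075] (array([ 448. , -182.9]), array([838.6,  48.6]), 49.8)
side bk 1235 z [0.05  0.086 0.101] top 371 (array([ 488.5, -260.1]), array([26.2, 21.6]), 8.7) all (array([ 331.2, -368.6]), array([411.7,  27.4]), 34.5)
side rt 284 z [0.05  0.054 0.056] (array([498.4, 214.4]), array([113.6,  35.2]), 72.6)
side red 3236 z [0.039 0.044 0.046] (array([539.2, 203.2]), array([193.1, 163.4]), 72.5)
```

Both views agree:

| Quantity | Value |
|---|---|
| Knob top centre | about (493, 189, 100) mm |
| Release direction | about 72.5°, i.e. (0.30, 0.954) |
| Track centre | about (502, 215) mm |
| Joint value now | about 7 mm, so about 63 mm to go |

I'll grip the knob with the closing line along the track, so the press pad stays clear of the fingers. First I'll move over it at the current height.

step_arm([
  {"tx": 218, "ty": 750, "tz": 0, "twist": -43.5, "gripper": 55},
  {"tx": 218, "ty": 750, "tz": 0, "twist": -43.5, "gripper": 55},
  {"tx": 218, "ty": 750, "tz": 0, "twist": -43.5, "gripper": 55},
  {"tx": 218, "ty": 750, "tz": 0, "twist": -43.5, "gripper": 55},
  {"tx": 218, "ty": 750, "tz": 0, "twist": -43.5, "gripper": 55},
  {"tx": 218, "ty": 750, "tz": 0, "twist": -43.5, "gripper": 55},
  {"tx": 218, "ty": 750, "tz": 0, "twist": -43.5, "gripper": 55},
  {"tx": 218, "ty": 750, "tz": 0, "twist": -43.5, "gripper": 55},
  {"tx": 218, "ty": 750, "tz": 0, "twist": -43.5, "gripper": 55},
  {"tx": 218, "ty": 750, "tz": 0, "twist": -43.5, "gripper": 55},
  {"tx": 218, "ty": 750, "tz": 0, "twist": -43.5, "gripper": 55},
  {"tx": 218, "ty": 750, "tz": 0, "twist": -43.5, "gripper": 55},
])

```text
time: 1.1
ee_pos: [0.4117, -0.0879, 0.1946]
ee_rot: [0.988, -0.152, -0.0, 0.0]
contact_force: [0.5, 0.1, 0.8]
gripper_width: 0.0552
gripper_force: 0.0
```

step_arm([
  {"tx": 78, "ty": 270, "tz": 0},
  {"tx": 78, "ty": 270, "tz": 0},
  {"tx": 78, "ty": 270, "tz": 0},
  {"tx": 78, "ty": 270, "tz": 0},
  {"tx": 78, "ty": 270, "tz": 0},
  {"tx": 78, "ty": 270, "tz": 0},
  {"tx": 78, "ty": 270, "tz": 0},
  {"tx": 78, "ty": 270, "tz": 0},
  {"tx": 78, "ty": 270, "tz": 0},
  {"tx": 78, "ty": 270, "tz": 0},
  {"tx": 78, "ty": 270, "tz": 0},
])

```text
$.rows[0]: bad value
```

Run:
```python
from cell import monitor, cams, r
import cv2,numpy as np
s=monitor.read_state();print(s['ee_pos'],s['ee_rot'],s['joint_positions'])
p,d=cams.read_camera('wrist');i=cams.camera_info('wrist');cv2.imwrite('pics/w1.png',p)
K=np.array(i['camera_matrix']);T=np.array(i['pose'])
for P in [(.493,.189,.1),(.502,.215,.055),(.525,.289,.045)]:
    c=T[:3,:3].T@(np.array(P)-T[:3,3]);th=np.arctan2(np.hypot(c[0],c[1]),c[2]);print((K[:2,2]+K[0,0]*th*c[:2]/np.hypot(c[0],c[1])).round())
```

```text
[ 0.41171095 -0.08794773  0.19460905] [ 9.88411856e-01 -1.51795924e-01 -1.34403538e-05  2.37979469e-06] [-3.52488271e-01  2.06858594e-01  1.81632896e+00 -1.11269033e-05
  1.11843050e+00  1.52308292e+00]
[ 31. 226.]
[ 40. 214.]
[  4. 214.]
```

View pics/w1.png

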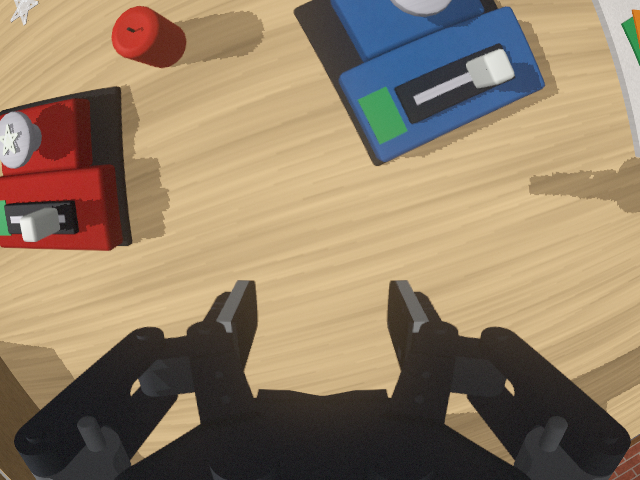

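The wrist view shows the red knob at about (40,222), close to the predicted (31,226). The move was refused, presumably because every field is required, so I'll send it again in full.

step_arm([
  {"tx": 78, "ty": 270, "tz": 0, "twist": 0, "gripper": 55},
  {"tx": 78, "ty": 270, "tz": 0, "twist": 0, "gripper": 55},
  {"tx": 78, "ty": 270, "tz": 0, "twist": 0, "gripper": 55},
  {"tx": 78, "ty": 270, "tz": 0, "twist": 0, "gripper": 55},
  {"tx": 78, "ty": 270, "tz": 0, "twist": 0, "gripper": 55},
  {"tx": 78, "ty": 270, "tz": 0, "twist": 0, "gripper": 55},
  {"tx": 78, "ty": 270, "tz": 0, "twist": 0, "gripper": 55},
  {"tx": 78, "ty": 270, "tz": 0, "twist": 0, "gripper": 55},
  {"tx": 78, "ty": 270, "tz": 0, "twist": 0, "gripper": 55},
  {"tx": 78, "ty": 270, "tz": 0, "twist": 0, "gripper": 55},
  {"tx": 78, "ty": 270, "tz": 0, "twist": 0, "gripper": 55},
])

```text
time: 2.07
ee_pos: [0.4894, 0.1791, 0.1945]
ee_rot: [0.988, -0.152, -0.0, 0.0]
contact_force: [-1.0, -0.4, 0.3]
gripper_width: 0.0548
gripper_force: 0.0
```

Run:
```python
from cell import monitor, cams, r
import cv2,numpy as np
s=monitor.read_state();print(s['ee_pos'],s['ee_rot'])
p,d=cams.read_camera('wrist');i=cams.camera_info('wrist');cv2.imwrite('pics/w2.png',p)
K=np.array(i['camera_matrix']);T=np.array(i['pose'])
for P in [(.493,.189,.1),(.502,.215,.055),(.525,.289,.045)]:
    c=T[:3,:3].T@(np.array(P)-T[:3,3]);th=np.arctan2(np.hypot(c[0],c[1]),c[2]);print((K[:2,2]+K[0,0]*th*c[:2]/np.hypot(c[0],c[1])).round())
```

```text
[0.48944785 0.17907671 0.19450811] [ 9.88375766e-01 -1.52030417e-01 -2.42057314e-04  1.94791317e-04]
[306. 220.]
[277. 207.]
[197. 206.]
```

View pics/w2.png

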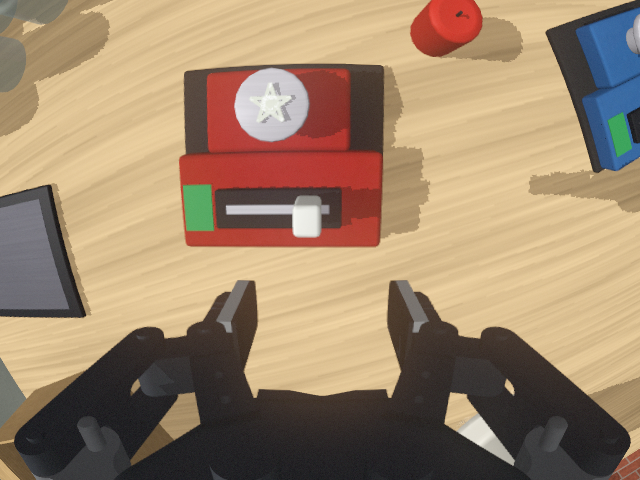

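The knob top is at (307,219), as predicted, and the closing line runs along the track. Now I'll correct by (3, 10) mm, descend and grip gently.

step_arm([
  {"tx": 3, "ty": 10, "tz": 0, "twist": 0, "gripper": 55},
  {"tx": 3, "ty": 10, "tz": -30, "twist": 0, "gripper": 55},
  {"tx": 3, "ty": 10, "tz": -60, "twist": 0, "gripper": 55},
  {"tx": 3, "ty": 10, "tz": -85, "twist": 0, "gripper": 55},
  {"tx": 3, "ty": 10, "tz": -100, "twist": 0, "gripper": 55},
  {"tx": 3, "ty": 10, "tz": -112, "twist": 0, "gripper": 55},
  {"tx": 3, "ty": 10, "tz": -120, "twist": 0, "gripper": 55},
  {"tx": 3, "ty": 10, "tz": -124, "twist": 0, "gripper": 55},
  {"tx": 3, "ty": 10, "tz": -124, "twist": 0, "gripper": 55},
  {"tx": 3, "ty": 10, "tz": -124, "twist": 0, "gripper": 55},
])

```text
time: 2.95
ee_pos: [0.4932, 0.1901, 0.0711]
ee_rot: [0.988, -0.152, 0.0, -0.0]
contact_force: [-0.1, -0.9, -0.8]
gripper_width: 0.0553
gripper_force: 0.0
```

step_arm([
  {"tx": 0, "ty": 0, "tz": 0, "twist": 0, "gripper": 15},
  {"tx": 0, "ty": 0, "tz": 0, "twist": 0, "gripper": 15},
  {"tx": 0, "ty": 0, "tz": 0, "twist": 0, "gripper": 15},
  {"tx": 0, "ty": 0, "tz": 0, "twist": 0, "gripper": 15},
  {"tx": 0, "ty": 0, "tz": 0, "twist": 0, "gripper": 15},
  {"tx": 0, "ty": 0, "tz": 0, "twist": 0, "gripper": 15},
  {"tx": 0, "ty": 0, "tz": 0, "twist": 0, "gripper": 15},
  {"tx": 0, "ty": 0, "tz": 0, "twist": 0, "gripper": 15},
], force=20)

```text
time: 3.62
ee_pos: [0.4928, 0.1901, 0.0706]
ee_rot: [0.988, -0.152, -0.0, 0.0]
contact_force: [0.2, 0.5, 0.1]
gripper_width: 0.0148
gripper_force: 0.0
```

The fingers closed to 15 mm with no grip force, so the knob isn't between them. I'll look before moving.

Run:
```python
from cell import monitor, cams, r
import cv2,numpy as np
p,d=cams.read_camera('wrist');q,d2=cams.read_camera('side');i=cams.camera_info('side')
np.savez('pics/side2',p=q,d=d2,K=i['camera_matrix'],T=i['pose'])
a=cv2.resize(p,(400,300));b=cv2.resize(q[150:310,130:345],(400,300));cv2.imwrite('pics/w3.png',np.hstack([a,b]))
```

```text
(no output)
```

View pics/w3.png

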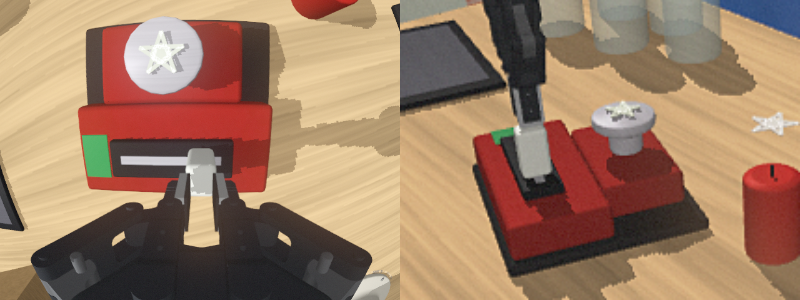

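The picture doesn't settle it: the pads sit beside the knob, on the robot's side or around it. I'll measure the knob and pads in the depth data.

Run:
```python
from h import *
from cell import monitor, cams
def fr(P):  # into knob frame about (493,189): x' (perp, away from robot), y' (release)
    a=np.radians(72.5);y=np.array([np.cos(a),np.sin(a)]);x=np.array([y[1],-y[0]]);e=P[:,:2]*1000-[493,189];return np.c_[e@x,e@y,P[:,2]*1000]
p,h,W=cloud('side2');S,V=h[...,1],h[...,2]
P=fr(W[200:260,180:225].reshape(-1,3));m=((S<60)&(V>110))[200:260,180:225].ravel()
K=P[m&(P[:,2]>60)&(P[:,2]<104)&(abs(P[:,0])<60)];print('side white',len(K),np.percentile(K,[3,50,97],axis=0).round(1).tolist())
i=cams.camera_info('wrist');s=monitor.read_state();print(s['ee_pos'])
p,d=cams.read_camera('wrist');K0=np.array(i['camera_matrix']);T=np.array(i['pose']);print(T.round(3).tolist())
v,u=np.mgrid[:480,:640];rx,ry=u-K0[0,2],v-K0[1,2];R=np.hypot(rx,ry)+1e-9;th=R/K0[0,0]
W=(np.stack([np.tan(th)*rx/R*d,np.tan(th)*ry/R*d,d],-1))@T[:3,:3].T+T[:3,3]
np.save('pics/w3W.npy',W)
h=cv2.cvtColor(p,cv2.COLOR_BGR2HSV)
for row in (240,255,270,285,300,315):
    print(row,[(c,h[row,c,2],*fr(W[row,c][None])[0].round().astype(int)) for c in range(280,380,10)])
tcp=T[:3,:3].T@(np.array(s['ee_pos'])-T[:3,3]);t=np.arctan2(np.hypot(*tcp[:2]),tcp[2]);print('tcp px',K0[:2,2]+K0[0,0]*t*tcp[:2]/np.hypot(*tcp[:2]))
```

```text
side white 429 [[-14.7, -12.6, 61.3], [-3.5, -10.0, 83.1], [9.5, 1.2, 100.5]]
[0.49282127 0.19006207 0.07059284]
[[-0.299, -0.918, -0.261, 0.559], [-0.954, 0.288, 0.082, 0.168], [-0.0, 0.274, -0.962, 0.25], [0.0, 0.0, 0.0, 1.0]]
240 [(280, np.uint8(70), np.int64(8), np.int64(23), np.int64(55)), (290, np.uint8(66), np.int64(8), np.int64(17), np.int64(55)), (300, np.uint8(65), np.int64(8), np.int64(12), np.int64(54)), (310, np.uint8(147), np.int64(11), np.int64(6), np.int64(65)), (320, np.uint8(147), np.int64(11), np.int64(1), np.int64(64)), (330, np.uint8(147), np.int64(11), np.int64(-4), np.int64(64)), (340, np.uint8(97), np.int64(10), np.int64(-10), np.int64(60)), (350, np.uint8(57), np.int64(8), np.int64(-16), np.int64(54)), (360, np.uint8(57), np.int64(9), np.int64(-21), np.int64(55)), (370, np.uint8(58), np.int64(8), np.int64(-27), np.int64(55))]
255 [(280, np.uint8(214), np.int64(0), np.int64(23), np.int64(56)), (290, np.uint8(212), np.int64(0), np.int64(17), np.int64(56)), (300, np.uint8(200), np.int64(9), np.int64(10), np.int64(81)), (310, np.uint8(150), np.int64(11), np.int64
[... 2324 characters left out ...]
9), np.int64(123))]
315 [(280, np.uint8(119), np.int64(10), np.int64(13), np.int64(143)), (290, np.uint8(121), np.int64(10), np.int64(10), np.int64(144)), (300, np.uint8(65), np.int64(7), np.int64(7), np.int64(138)), (310, np.uint8(232), np.int64(-69), np.int64(9), np.int64(-1)), (320, np.uint8(236), np.int64(-69), np.int64(1), np.int64(0)), (330, np.uint8(237), np.int64(-69), np.int64(-6), np.int64(0)), (340, np.uint8(91), np.int64(-8), np.int64(-8), np.int64(110)), (350, np.uint8(93), np.int64(10), np.int64(-9), np.int64(144)), (360, np.uint8(120), np.int64(10), np.int64(-13), np.int64(143)), (370, np.uint8(65), np.int64(6), np.int64(-17), np.int64(136))]
tcp px [319.5712322  265.44310718]
```

The knob is where I expected: its top is at z = 100 mm and it lies directly under the TCP in x and y. The finger tips, though, show up at z ≈ 118 mm when the reported TCP is 71 mm, so the fingers closed above the knob. I'll check this against the side view.

Run:
```python
from h import *
a=np.radians(72.5);y=np.array([np.cos(a),np.sin(a)]);x=np.array([y[1],-y[0]])
def fr(W): e=W[...,:2]*1000-[493,189];return np.stack([e@x,e@y,W[...,2]*1000],-1)
p,h,W=cloud('side2');F=fr(W);S,V=h[...,1],h[...,2]
for z in range(60,240,8):
    m=(abs(F[...,0])<70)&(abs(F[...,1])<80)&(F[...,2]>=z)&(F[...,2]<z+8)
    if m.sum()>5:
        q=F[m];print(z,m.sum(),'x',np.percentile(q[:,0],[3,97]).round(),'y',np.percentile(q[:,1],[3,97]).round(),'V',np.median(V[m]))
W=np.load('pics/w3W.npy');F=fr(W);m=(abs(F[...,0])<40)&(abs(F[...,1])<30)&(F[...,2]>104);print('wrist: lowest finger z',np.percentile(F[m][:,2],[0.2,1,5]))
```

```text
60 73 x [-15.   9.] y [-13.  -5.] V 167.0
68 100 x [-15.  69.] y [-12.  23.] V 165.0
76 159 x [-14.  69.] y [-12.  41.] V 168.0
84 76 x [-15.  10.] y [-13.  -0.] V 167.0
92 102 x [-15.  10.] y [-12.   4.] V 168.0
100 36 x [-12.   6.] y [-14.   2.] V 152.0
108 59 x [-12.  10.] y [-20.   9.] V 127.0
116 78 x [-12.   9.] y [-23.   9.] V 44.0
124 76 x [-12.   9.] y [-22.   8.] V 44.5
132 79 x [-12.   9.] y [-23.  10.] V 45.0
140 52 x [-12.   8.] y [-23.  13.] V 43.5
148 47 x [-14.   8.] y [-40.  28.] V 41.0
156 112 x [-14.  10.] y [-44.  12.] V 42.5
164 49 x [-16.  10.] y [-49.  -4.] V 38.0
172 123 x [-18.   9.] y [-54.  11.] V 40.0
180 113 x [-18.  10.] y [-59.  10.] V 41.0
188 130 x [-18.  15.] y [-63.   7.] V 41.0
196 207 x [-19.  16.] y [-65.  10.] V 44.0
204 221 x [-20.  17.] y [-60.  12.] V 45.0
212 175 x [-20.  17.] y [-43.  15.] V 45.0
220 112 x [-12.   9.] y [-42.  -7.] V 43.0
228 103 x [-26.  11.] y [-39. -23.] V 44.0
236 274 x [-37.  30.] y [-39. -10.] V 42.0
wrist: lowest finger z [109.87563838 115.69529676 131.239108  ]
```

Both views put the tips at about 108 mm, roughly 38 mm above what the reported TCP implies. The rest of the gripper is higher by the same amount, so there's room below. I'll open, go down another 33 mm (true tip ≈ 75 mm, 20 mm above the track), and grip.

step_arm([
  {"tx": 0, "ty": 0, "tz": 0, "twist": 0, "gripper": 55},
  {"tx": 0, "ty": 0, "tz": 0, "twist": 0, "gripper": 55},
  {"tx": 0, "ty": 0, "tz": 0, "twist": 0, "gripper": 55},
  {"tx": 0, "ty": 0, "tz": 0, "twist": 0, "gripper": 55},
  {"tx": 0, "ty": 0, "tz": 0, "twist": 0, "gripper": 55},
  {"tx": 0, "ty": 0, "tz": -8, "twist": 0, "gripper": 55},
  {"tx": 0, "ty": 0, "tz": -16, "twist": 0, "gripper": 55},
  {"tx": 0, "ty": 0, "tz": -23, "twist": 0, "gripper": 55},
  {"tx": 0, "ty": 0, "tz": -29, "twist": 0, "gripper": 55},
  {"tx": 0, "ty": 0, "tz": -33, "twist": 0, "gripper": 55},
  {"tx": 0, "ty": 0, "tz": -33, "twist": 0, "gripper": 55},
])

```text
time: 4.68
ee_pos: [0.4922, 0.1899, 0.0365]
ee_rot: [0.988, -0.152, -0.001, 0.0]
contact_force: [-0.5, -0.2, -0.3]
gripper_width: 0.0549
gripper_force: 0.0
```

step_arm([
  {"tx": 0, "ty": 0, "tz": 0, "twist": 0, "gripper": 15},
  {"tx": 0, "ty": 0, "tz": 0, "twist": 0, "gripper": 15},
  {"tx": 0, "ty": 0, "tz": 0, "twist": 0, "gripper": 15},
  {"tx": 0, "ty": 0, "tz": 0, "twist": 0, "gripper": 15},
  {"tx": 0, "ty": 0, "tz": 0, "twist": 0, "gripper": 15},
  {"tx": 0, "ty": 0, "tz": 0, "twist": 0, "gripper": 15},
  {"tx": 0, "ty": 0, "tz": 0, "twist": 0, "gripper": 15},
  {"tx": 0, "ty": 0, "tz": 0, "twist": 0, "gripper": 15},
], force=20)

```text
time: 5.35
ee_pos: [0.4931, 0.1901, 0.0379]
ee_rot: [0.988, -0.152, 0.0, -0.0]
contact_force: [-0.7, -0.4, 6.1]
gripper_width: 0.0218
gripper_force: 23.5
```

The width is 21.8 mm at 23.5 N, so the knob is held. Next I'll slide it about 57 mm and check the force.

step_arm([
  {"tx": 2, "ty": 5, "tz": 0, "twist": 0, "gripper": 15},
  {"tx": 4, "ty": 12, "tz": 0, "twist": 0, "gripper": 15},
  {"tx": 6, "ty": 19, "tz": 0, "twist": 0, "gripper": 15},
  {"tx": 8, "ty": 26, "tz": 0, "twist": 0, "gripper": 15},
  {"tx": 10, "ty": 33, "tz": 0, "twist": 0, "gripper": 15},
  {"tx": 12, "ty": 39, "tz": 0, "twist": 0, "gripper": 15},
  {"tx": 14, "ty": 45, "tz": 0, "twist": 0, "gripper": 15},
  {"tx": 16, "ty": 50, "tz": 0, "twist": 0, "gripper": 15},
  {"tx": 17, "ty": 54, "tz": 0, "twist": 0, "gripper": 15},
  {"tx": 17, "ty": 54, "tz": 0, "twist": 0, "gripper": 15},
  {"tx": 17, "ty": 54, "tz": 0, "twist": 0, "gripper": 15},
])

```text
time: 6.27
ee_pos: [0.5104, 0.2448, 0.0379]
ee_rot: [0.988, -0.152, 0.0, -0.0]
contact_force: [0.5, 3.2, 5.2]
gripper_width: 0.0219
gripper_force: 23.6
```

step_arm([
  {"tx": 0.3, "ty": 1, "tz": 0, "twist": 0, "gripper": 15},
  {"tx": 0.6, "ty": 2, "tz": 0, "twist": 0, "gripper": 15},
  {"tx": 0.9, "ty": 3, "tz": 0, "twist": 0, "gripper": 15},
  {"tx": 1.2, "ty": 4, "tz": 0, "twist": 0, "gripper": 15},
  {"tx": 1.5, "ty": 5, "tz": 0, "twist": 0, "gripper": 15},
  {"tx": 1.8, "ty": 6, "tz": 0, "twist": 0, "gripper": 15},
  {"tx": 1.8, "ty": 6, "tz": 0, "twist": 0, "gripper": 15},
])

```text
time: 6.85
ee_pos: [0.512, 0.2503, 0.0379]
ee_rot: [0.988, -0.152, 0.0, -0.0]
contact_force: [1.2, -2.4, 7.0]
gripper_width: 0.0219
gripper_force: 23.7
```

step_arm([
  {"tx": 0.3, "ty": 1, "tz": 0, "twist": 0, "gripper": 15},
  {"tx": 0.6, "ty": 2, "tz": 0, "twist": 0, "gripper": 15},
  {"tx": 0.9, "ty": 3, "tz": 0, "twist": 0, "gripper": 15},
  {"tx": 0.9, "ty": 3, "tz": 0, "twist": 0, "gripper": 15},
])

```text
time: 7.18
ee_pos: [0.5121, 0.251, 0.0379]
ee_rot: [0.988, -0.151, -0.0, 0.002]
contact_force: [-0.9, -23.4, 14.7]
gripper_width: 0.0217
gripper_force: 25.0
```

The force along the track rose to −23 N with almost no further motion after about 64 mm of travel, so the knob is at the end stop. I'll ease back 2 mm, open, and rise straight up.

step_arm([
  {"tx": -0.7, "ty": -2.3, "tz": 0, "twist": 0, "gripper": 15},
  {"tx": -0.7, "ty": -2.3, "tz": 0, "twist": 0, "gripper": 50},
  {"tx": -0.7, "ty": -2.3, "tz": 0, "twist": 0, "gripper": 50},
  {"tx": -0.7, "ty": -2.3, "tz": 0, "twist": 0, "gripper": 50},
  {"tx": -0.7, "ty": -2.3, "tz": 0, "twist": 0, "gripper": 50},
  {"tx": -0.7, "ty": -2.3, "tz": 0, "twist": 0, "gripper": 50},
  {"tx": -0.7, "ty": -2.3, "tz": 20, "twist": 0, "gripper": 50},
  {"tx": -0.7, "ty": -2.3, "tz": 50, "twist": 0, "gripper": 50},
  {"tx": -0.7, "ty": -2.3, "tz": 85, "twist": 0, "gripper": 50},
  {"tx": -0.7, "ty": -2.3, "tz": 120, "twist": 0, "gripper": 50},
  {"tx": -0.7, "ty": -2.3, "tz": 140, "twist": 0, "gripper": 50},
  {"tx": -0.7, "ty": -2.3, "tz": 140, "twist": 0, "gripper": 50},
])

```text
time: 8.18
ee_pos: [0.514, 0.2518, 0.1822]
ee_rot: [0.988, -0.152, 0.003, -0.002]
contact_force: [0.3, -0.1, 0.6]
gripper_width: 0.0501
gripper_force: 0.0
```

Run:
```python
from h import *
from cell import monitor, cams
s=monitor.read_state();print(s['time'],s['ee_pos'],s['contact_force'],s['gripper_width'])
for n in ['scene','side']:
    p,d=cams.read_camera(n);i=cams.camera_info(n);np.savez(f'pics/{n}3',p=p,d=d,K=i['camera_matrix'],T=i['pose'])
    p0=np.load(f'pics/{n}.npz')['p']
    if n=='side':cv2.imwrite('pics/side3.png',p)
    p,h,W=cloud(n+'3');S,V=h[...,1],h[...,2]
    m=(S<60)&(V>110)&(abs(W[...,2]-.1)<.003)&(np.hypot(W[...,0]-.512,W[...,1]-.25)<.04);
    if m.sum():print(n,m.sum(),W[m].mean(0))
    bx=(340,230,410,300) if n=='scene' else (300,225,360,300)
    bb=(180,240,270,290) if n=='scene' else (340,340,450,420)
    for b in(bx,bb):
        print(n,'diff',(cv2.absdiff(p,p0).max(2)[b[1]:b[3],b[0]:b[2]]>40).mean())
```

```text
8.1833 [0.51396482 0.25175288 0.18218816] [ 0.29702523 -0.0867517   0.6003942 ] 0.05005573779709999
scene 110 [0.5143511  0.24941971 0.09946169]
scene diff 0.0
scene diff 0.06311111111111112
side 90 [0.50867387 0.24640822 0.09952192]
side diff 0.0
side diff 0.006704545454545454
```

View pics/side3.png

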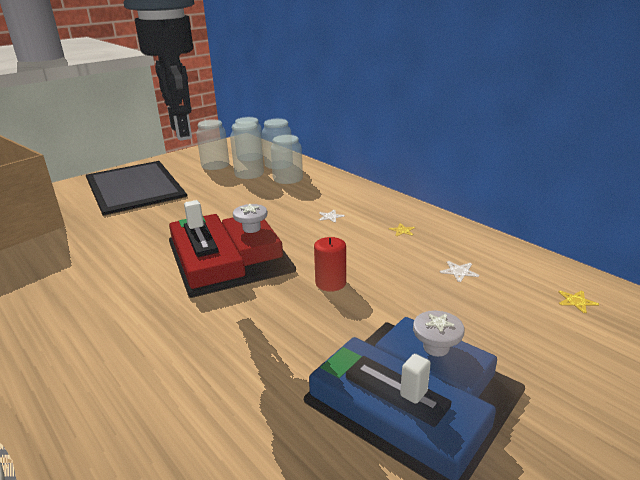

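The side view shows the red knob at (194,214), against the green mark and free of the gripper. It moved about 62 mm and now sits 34.5 mm past the track centre; the stop is at 35 mm. The candle (330,264) and blue knob (415,378) are unchanged; the small difference near the blue punch is the arm's shadow.

```bash
python3 -c "
from cell import r
print(r.sign_off())"
```

```text
the job is handed in; nothing more can be done
None
```

The red punch's knob is at its end stop by the green mark and let go, the blue lock and the candle are unmoved, and the job is handed in at about 8.3 s; the hand-in returned no verdict.

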